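Bring a board under the focus loupe and hold the lever at the third click

TASK

Slide the board carrier along its guide, by its handle, under the loupe until it is fully home against the end stop. Then swing the focus lever round toward the robot side by exactly three clicks, without going over into the fourth, and finish while still holding the lever's knob there: the lever springs back if it is let go. Leave the bottle, the solder spool and the round tin where they stand.

Things in the scene. Friction and masses are not known exactly. Their poses are not given: they have to be found in the camera images.
- focus_stand: grey steel inspection stand fixed to the bench; its place and yaw vary. Origin on the bench straight under the loupe's axis, z up; at yaw 0 its +x points away from the robot and +y to the left. Base 8 mm thick. An aluminium guide along y (two rails 43 mm apart, tops 16 mm above the bench) runs from y = +175 mm to an end stop at y = -25 mm. Dark column, 96 mm tall, at x = +60, y = 0
- loupe (a point): middle of the loupe's underside: black ring, 42 mm across, 13 mm thick, hanging from the column over the guide, 44 mm above the bench at rest; it sinks 4 mm for each click of the lever. Axes as the stand's
- carrier_handle (a point): middle of the carrier's black upright handle tab: 12 mm thick across the guide (x), 24 mm along it (y), 36 mm tall, from 14 to 50 mm above the bench, middle at 32 mm. Axes parallel to the stand's. Fully home it lies at x = 0, y = +85 mm in the stand's frame; it starts 50 to 105 mm farther out (+y)
- board_centre (a point): middle of the carrier's circuit board (34 x 40 x 4 mm), 18 mm above the bench, 85 mm from the handle toward the stop (-y). Fully home it lies on the loupe's axis (x = 0, y = 0 in the stand's frame). The carrier is a loose aluminium plate 40 x 130 x 6 mm, 0.1 to 0.25 kg, lying in the guide on the 8 mm base
- lever_knob (a point): middle of the usable part of the focus lever's upright round black knob: 16 mm diameter, 37 mm tall, from 37 to 74 mm above the bench; this point is 56 mm above the bench, 80 mm from the pivot axis
- lever_pivot (a point): point on the lever's upright pivot axis at the knob's height (56 mm above the bench), at x = +50, y = -85 mm in the stand's frame
- focus_lever (a joint): focus lever angle, rad: 0 at rest, growing as the knob swings clockwise seen from above (toward the robot). At 0 the arm points to the stand's -y, leaning 0.5 rad to +x. Clicks (notches) at 0.2, 0.4, 0.6, 0.8; stop at 1.0. The push at the knob jumps to about 8 N just past a notch and eases to 2 to 4 N as the next is reached. A spring returns it to 0 if let go
- bottle: white bottle with a red spout, 40 x 40 x 100 mm, origin under its middle; bystander
- spool: solder spool, 62 x 54 x 50 mm, origin under its middle; bystander
- tin: round flat tin, 89 mm across, 24 mm tall, origin under its middle; bystander

How it is judged:
On the way, in this order (a step that is already met when the one before it is completed fails the run):
1. the carrier is fully home under the loupe, the lever still at rest (y of board_centre in the frame of focus_stand below 0.004 m and z of board_centre in the frame of focus_stand below 0.021 m and value of joint focus_lever below 0.08 rad), for 0.2 s.
2. the lever is held at the third click (value of joint focus_lever between 0.53 and 0.67 rad and contact force between the fingers and focus_lever above 1 N), for 0.4 s.
At the end, for the whole second after the job is handed in: The lever stands in its third click (0.60 rad, within 0.07) with the fingers still pressing on it (over 1 N), and the carrier lies home in its guide, the board within 4 mm of the loupe's axis (all of step 2 and y of board_centre in the frame of focus_stand between -0.004 and 0.004 m and x of board_centre in the frame of focus_stand between -0.004 and 0.004 m and z of board_centre in the frame of focus_stand below 0.021 m); the arm keeps its last pose, push and grip.
It fails at once if the lever went over the crest into the fourth click (value of joint focus_lever above 0.73 rad).
It fails at once if the lever was worked while the carrier was not home (value of joint focus_lever above 0.15 rad and y of board_centre in the frame of focus_stand above 0.006 m).
It fails at once if a bystander was moved (distance of any of bottle, spool, tin from where it was at the start of the episode above 0.03 m).
It also fails if it takes over 58 s, if anything falls off the work surface, if the arm or the gripper's body presses on something with over 40 N, if the wrist force passes 120 N, or if a joint passes its speed limit or range.

ROBOT

A 7-joint arm with a two-finger parallel gripper is mounted at the origin on a cart in front of the work surface, level with it; the furniture and walls round the work are solid. World frame = base frame: x ahead of the robot, y to its left, z up, the work surface at z = 0. Lengths are in m, angles in rad, forces in N, time in s.
With the tool pointing down it reaches from about 0.4 to 0.9 m from the base axis. Payload 5.6 kg.
Tool frame: the origin (TCP) lies midway between the tips of the shut fingers; the grasp point (between the pads) lies 19 mm behind it; z points along the fingers, y is the line along which they close (so a half turn about z gives the same grasp; the last joint's range is limited). The gripper opens to 92 mm and grips with 3 to 60 N. Pads are 20 mm wide; open, the fingers measure 128 mm over their backs; the gripper's body (75 mm by 189 mm) begins 69 mm behind the grasp point.
Start: joints at [-1.333, 0.468, -0.012, 1.603, 0.006, 1.071, -0.056], TCP at [0.18, 0.625, 0.215] pointing down, gripper open.
Joint ranges: [-2.53, 2.53], [-0.31, 2.02], [-1.57, 1.55], [0.28, 2.44], [-1.29, 4.43], [0.15, 1.84], [-2.92, 2.92]. Speed limits (rad/s): [2.57, 2.57, 3.14, 3.14, 3.14, 3.14, 3.14].

INTERFACE

Orientations are given as a 3x3 rotation matrix whose columns are the frame's x, y, z axes.
In Python, from station import env, effector, solver, viewer, workorder, search_frame, tip_of gives the robot as it stands. Calls block until the motion is done:
- env.reach(position, orientation): joint-space move of the TCP to a pose.
- env.movel(position, frame=None, rate=0.15): straight line of the TCP; frame=None keeps the orientation; rate is the mean speed in m/s.
- env.goto_joints(angles): joint-space move.
- effector.release() and effector.grasp(squeeze=None): open the fingers fully, or close them until they stop; squeeze is the grip in N (None keeps the last).
- env.pause(seconds).
- solver.inverse_kinematics(position, orientation): joint angles nearest the present ones, or None.
- env.sense(): the state.
- viewer.read_camera(name): name is "scene" or "top" or "wrist"; returns (picture, depth): 480x640x3 uint8, red, green, blue; 480x640 float32, m along the optical axis (not along the pixel's ray), 0 where there is no reading.
- viewer.camera_info(name): a dict with "intrinsics" (3x3 intrinsics, pixels), "eye" and "rotation" of the camera in the world; the wrist camera has in their place "T_tool_cam" (4x4, takes a point from camera to tool coordinates, whose origin is the TCP and whose axes are the flange's). Camera axes: x right, y up, looking along -z (the intrinsics and any distortion apply to the point x, -y, -z); pixel columns grow to the right and rows downward; lengths in m; the calibration is good to about 2 mm. A picture is of the moment at which its call begins: read the wrist's pose just before it. camera_info takes no time and is no camera call.
A pose or a line that the arm cannot do raises env.PlanningError and nothing moves.
- workorder.finish_job(): hands the job in; it is judged then, once.
Trained networks look in the newest picture that a camera, given by its name, has taken for a name from the list of things; names that differ only in an ending like _2 or _b are one class to them, and where a whole thing is asked for, a point or a joint stands for the part that bears it (a point fixed in the world has none). Each returns a list of dicts, best first, with "score" (0 to 1); they miss things now and then, are a little off and sometimes report something else, mostly with a low value. They report only what shows in the picture. A call takes as long as a camera call.
- search_frame(camera, name): "at" ([x, y, z] in m, in world coordinates, good to about 4 mm: the middle of the surface that is visible of it).
- tip_of(camera, name): "at" ([x, y, z] in m, in world coordinates, good to about 4 mm: a listed point, or the origin of a listed thing).
The state is a dict: "t": time; "joint_positions": joint angles; "joint_velocities": joint speeds; "tau": joint torques, N m; "ee_pos": TCP position; "tcp_rot": TCP orientation; "wrist_force": force on the tool from outside, world axes, zero at the start; "moment": the same for the moment, N m; "gripper_width": finger opening in m; "grasp_force": force on a finger pad.
Only numpy, scipy, OpenCV 4.12 (cv2) and the standard library are available. Lean on these libraries where they do the work, as an engineer would, in place of code of your own. Each camera call takes 0.05 s, during which the arm holds its last target. There are 200 camera calls.

## Working session

There is one attempt and no reset: what is moved stays moved. The work goes in short steps, each a Python script; the robot and the scene stay as the last script left them, time stands still between calls to the robot, and variables do not carry over. Pictures are saved under pics/ and viewed, at most 10 in all, crops included, and the job is handed in when it is done.

```bash
ls; mkdir -p pics
python3 - <<'E'
from station import *
import cv2,numpy as np
for c in ("top","scene"):
    p,d=viewer.read_camera(c); cv2.imwrite(f"pics/{c}0.png",p[:,:,::-1])
    i=viewer.camera_info(c); print(c,np.round(i["eye"],3))
    for n in ("focus_stand","loupe","carrier_handle","board_centre","lever_knob","lever_pivot","bottle","spool","tin"):
        print(n,[(np.round(r["at"],3).tolist(),round(r["score"],2)) for r in tip_of(c,n)[:2]])
s=env.sense();print(s["t"],np.round(s["ee_pos"],3),np.round(s["tcp_rot"],2).tolist(),s["gripper_width"])
E
```

```text
pics
top [ 0.342 -0.167  1.25 ]
focus_stand [([0.464, -0.166, 0.001], 0.78), ([0.575, -0.314, 0.049], 0.62)]
loupe [([0.469, -0.171, 0.042], 0.91), ([0.523, -0.248, 0.056], 0.68)]
carrier_handle [([0.572, -0.315, 0.051], 0.73), ([0.442, 0.007, 0.034], 0.56)]
board_centre [([0.455, -0.08, 0.016], 0.61)]
lever_knob [([0.578, -0.315, 0.052], 0.72)]
lever_pivot [([0.525, -0.249, 0.057], 0.74)]
bottle [([0.609, -0.481, 0.002], 0.65)]
spool [([0.48, 0.19, -0.002], 0.96)]
tin [([0.436, -0.534, -0.001], 0.69)]
scene [ 1.273 -0.046  0.763]
focus_stand [([0.526, -0.25, 0.058], 0.74), ([0.467, -0.172, 0.001], 0.7)]
loupe [([0.468, -0.173, 0.05], 0.9)]
carrier_handle [([0.441, 0.005, 0.033], 0.76)]
board_centre [([0.457, -0.078, 0.018], 0.95)]
lever_knob [([0.576, -0.314, 0.054], 0.65)]
lever_pivot [([0.527, -0.251, 0.058], 0.6), ([0.467, -0.177, 0.047], 0.15)]
bottle [([0.609, -0.485, 0.004], 0.89)]
spool [([0.483, 0.185, 0.002], 0.8)]
tin [([0.432, -0.53, 0.004], 0.71)]
1.0 [0.18  0.625 0.215] [[-0.96, 0.28, 0.0], [0.28, 0.96, 0.0], [-0.0, 0.0, -1.0]] 0.09180137665810371
```

View pics/top0.png

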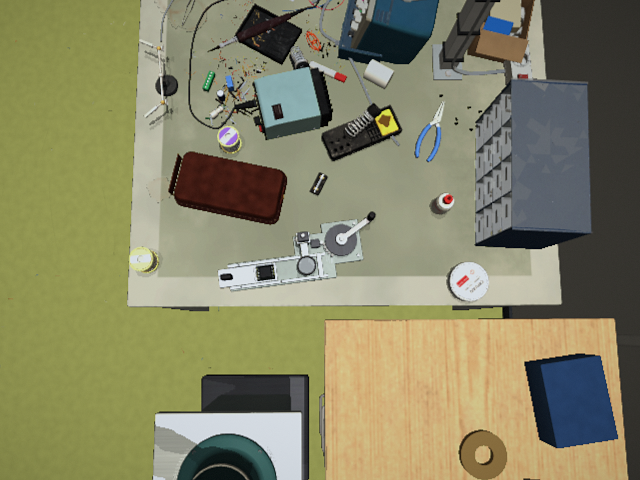

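View pics/scene0.png

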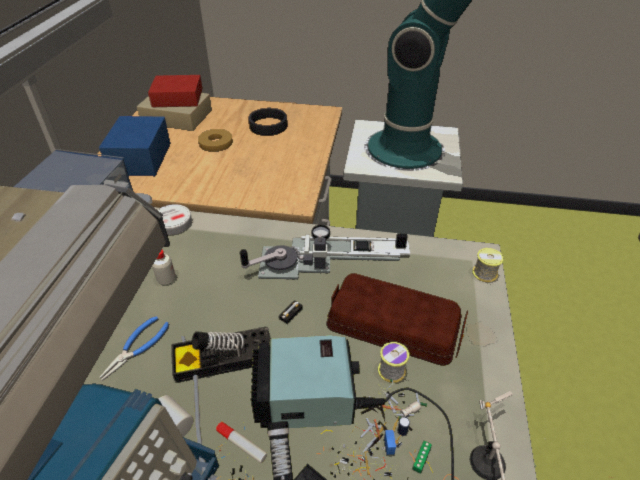

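Run:
```python
import numpy as np
from scipy.optimize import least_squares
# stand-frame -> world ; fit x,y,yaw
L=0.08
k=[50+80*np.sin(.5),-85-80*np.cos(.5)]
S=np.array([[0,0],[0,0],[0,0],[0,0],[50,-85],[50,-85],k,k])/1e3
W=np.array([[.464,-.166],[.467,-.172],[.469,-.171],[.468,-.173],[.525,-.249],[.527,-.251],[.578,-.315],[.576,-.314]])
H=np.array([[.442,.007],[.441,.005],]);B=np.array([[.455,-.08],[.457,-.078]])
def f(p):
    c,s=np.cos(p[2]),np.sin(p[2]);R=np.array([[c,-s],[s,c]])
    h=R@[0,p[3]]+p[:2];b=R@[0,p[3]-.085]+p[:2]
    return np.concatenate([(S@R.T+p[:2]-W).ravel(),(h-H).ravel(),(b-B).ravel()])
r=least_squares(f,[.467,-.17,.1,.17]);print(r.x,np.round(r.fun*1e3,1))
```

```text
[ 0.46695654 -0.17151138  0.13485301  0.1787334 ] [ 3.  -5.5 -0.   0.5 -2.  -0.5 -1.   1.5  2.9 -0.   0.9  2.  -2.6  1.6
 -0.6  0.6  0.9 -1.4  1.9  0.6 -0.6  1.4 -2.6 -0.6]
```

The top view agrees with the networks: handle at px (227,277), loupe at (306,265), pivot at (343,240), knob at (371,216). The fit residuals are 6 mm at most. Next I go above the handle and look from close by.

```bash
cat > h.py <<'E'
from station import *
import numpy as np, cv2
P0=np.array([.467,-.1715]); YAW=.135
def sw(x,y,z): # stand -> world
    c,s=np.cos(YAW),np.sin(YAW); return np.array([P0[0]+c*x-s*y,P0[1]+s*x+c*y,z])
def ws(p):
    c,s=np.cos(YAW),np.sin(YAW); d=np.array(p)[:2]-P0; return np.array([c*d[0]+s*d[1],-s*d[0]+c*d[1]])
def down(a): # tool y at world angle a
    y=np.array([np.cos(a),np.sin(a),0]); z=np.array([0,0,-1.]); return np.column_stack([np.cross(y,z),y,z])
def show():
    s=env.sense(); print("t %.1f"%s["t"],"tcp",np.round(s["ee_pos"],4),"F",np.round(s["wrist_force"],1),"w %.4f"%s["gripper_width"],"g %.1f"%s["grasp_force"]); return s
E
python3 - <<'E'
from h import *
R=down(YAW+np.pi/2)
env.reach(sw(0,.179,.16),R); show()
p,d=viewer.read_camera("wrist"); cv2.imwrite("pics/w1.png",p[:,:,::-1])
for n in ("carrier_handle","board_centre","loupe"):
    for r in tip_of("wrist",n)[:2]: print(n,np.round(r["at"],4),round(r["score"],2),np.round(ws(r["at"]),4))
E
```

```text
t 3.4 tcp [0.4432 0.0065 0.1601] F [0.5 0.7 0.1] w 0.0921 g 0.0
carrier_handle [0.4428 0.0103 0.0294] 0.67 [0.0005 0.1834]
board_centre [ 0.4576 -0.0816  0.02  ] 0.57 [0.0028 0.0903]
board_centre [ 0.4674 -0.1693  0.0018] 0.41 [0.0007 0.0021]
loupe [ 0.4624 -0.1698  0.0447] 0.58 [-0.0043  0.0023]
```

View pics/w1.png

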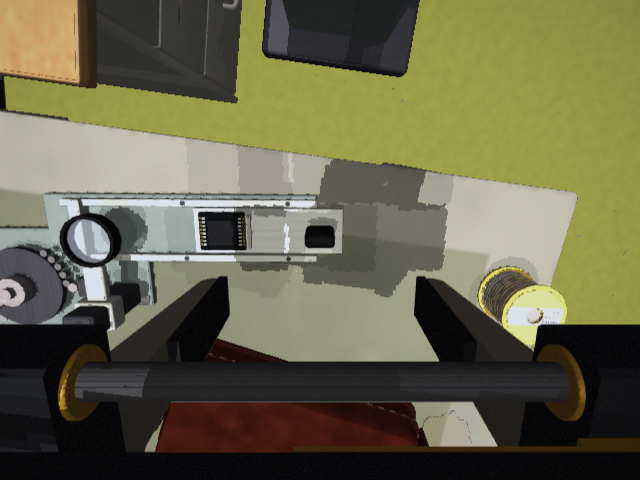

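The handle, at px (320,236), is centred between the fingers, and the guide lies level in the picture, so the yaw is right. I descend, grip and slide.

Run:
```python
from h import *
R=down(YAW+np.pi/2)
env.movel(sw(0,.181,.027),R); show()
effector.grasp(20); s=show(); print(ws(s["ee_pos"]))
y0=ws(s["ee_pos"])[1]
u=sw(0,-1,0)-sw(0,0,0)
env.movel(sw(0,.100,.027),R,rate=.08); show()
y=.100
while y>.074:
    y-=.002; env.movel(sw(0,y,.027),R,rate=.04); s=env.sense(); F=s["wrist_force"]@u
    print(round(y,3),np.round(ws(s["ee_pos"]),4),round(F,1))
    if F<-15: break
show()
for c in("top","scene"):
    viewer.read_camera(c)
    for n in ("board_centre","carrier_handle"):
        print(c,n,[(np.round(ws(r["at"]),4),round(r["score"],2)) for r in tip_of(c,n)[:2]])
```

```text
t 4.6 tcp [0.4432 0.0078 0.0275] F [-0.5  0.3  0.2] w 0.0918 g 0.0
t 5.7 tcp [0.4427 0.0076 0.027 ] F [-0.1 -1.8 -0.7] w 0.0234 g 20.0
[-1.58503226e-05  1.80775776e-01]
t 6.8 tcp [ 0.4535 -0.0722  0.027 ] F [ 0.7 -0.8 -2. ] w 0.0237 g 20.0
0.098 [0.0001 0.0984] -1.2
0.096 [0.     0.0959] -0.2
0.094 [-0.      0.0937] 1.0
0.092 [-0.      0.0917] 0.6
0.09 [-0.      0.0897] 0.9
0.088 [-0.      0.0877] 0.9
0.086 [0.     0.0857] 0.2
0.084 [0.0001 0.0848] -4.8
0.082 [0.0001 0.0847] -8.4
0.08 [0.0001 0.0847] -14.0
0.078 [0.     0.0846] -18.9
t 9.6 tcp [ 0.4556 -0.0876  0.027 ] F [-0.9 19.   5.4] w 0.0239 g 20.0
top board_centre [(array([0.0009, 0.0004]), 0.65)]
top carrier_handle [(array([ 0.0961, -0.3264]), 0.52)]
scene board_centre [(array([ 0.003 , -0.0002]), 0.75), (array([0.    , 0.0009]), 0.35)]
scene carrier_handle [(array([-0.0006,  0.0862]), 0.67)]
```

The stop was met at handle y = 84.7 mm against the expected 85, so the stand frame is accurate. I release, then go above the knob.

```bash
cat >> h.py <<'E'
PH=.2
def knob(q,z=.043): return sw(.05+.08*np.sin(.5-q),-.085-.08*np.cos(.5-q),z)
RK=down(YAW+PH)
E
python3 - <<'E'
from h import *
env.movel(sw(0,.0835,.027),rate=.04); env.pause(.3); effector.release(); show()
env.movel(sw(0,.085,.2),rate=.2)
best=None
for a in(0,np.pi):
    q=solver.inverse_kinematics(knob(0,.16),down(YAW+PH+a)); print(a,None if q is None else np.round(q,2))
env.reach(knob(0,.16),RK); show()
p,d=viewer.read_camera("wrist"); cv2.imwrite("pics/w2.png",p[:,:,::-1])
print(knob(0))
for c in("wrist","top","scene"):
    if c!="wrist": viewer.read_camera(c)
    for n in ("lever_knob","lever_pivot","board_centre"):
        print(c,n,[(np.round(r["at"],4),np.round(ws(r["at"]),4),round(r["score"],2)) for r in tip_of(c,n)[:1]])
show()
E
```

```text
t 11.6 tcp [ 0.4558 -0.0888  0.027 ] F [-0.3 -0.6 -0.2] w 0.0920 g 0.0
0 [-0.07  0.62  0.75  1.67 -0.48  1.04  1.17]
3.141592653589793 [-0.34  0.95  1.34  1.69 -0.96  1.31 -1.61]
t 13.6 tcp [ 0.5751 -0.3121  0.1592] F [-0.4  0.5  0.5] w 0.0916 g 0.0
[ 0.57543944 -0.31340283  0.043     ]
wrist lever_knob [(array([ 0.5717, -0.3108,  0.0547]), array([ 0.085 , -0.1521]), 0.64)]
wrist lever_pivot [(array([ 0.5265, -0.252 ,  0.0543]), array([ 0.0481, -0.0878]), 0.95)]
wrist board_centre [(array([ 0.4682, -0.1754,  0.0192]), array([ 0.0007, -0.004 ]), 0.93)]
top lever_knob []
top lever_pivot [(array([ 0.5245, -0.2492,  0.0572]), array([ 0.0465, -0.0847]), 0.77)]
top board_centre []
scene lever_knob [(array([ 0.5724, -0.3144,  0.0531]), array([ 0.0852, -0.1558]), 0.81)]
scene lever_pivot [(array([ 0.5248, -0.25  ,  0.0591]), array([ 0.0467, -0.0856]), 0.66)]
scene board_centre [(array([ 0.4685, -0.17  ,  0.0169]), array([0.0017, 0.0013]), 0.78)]
t 14.2 tcp [ 0.5755 -0.3133  0.1601] F [0.1 0.5 0.2] w 0.0922 g 0.0
```

View pics/w2.png

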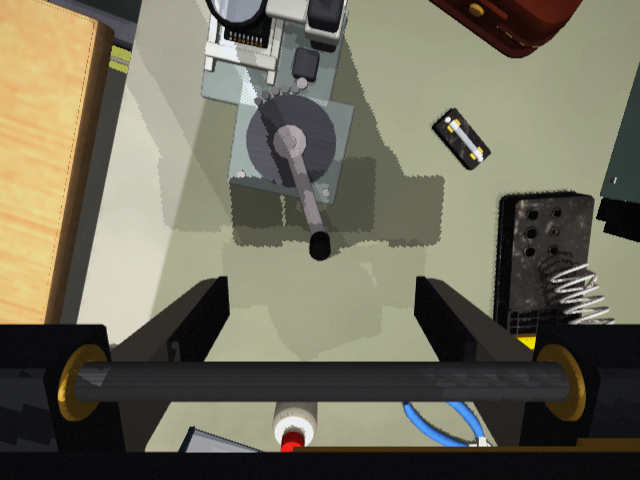

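The knob, at px (320,245), is centred between the fingers and the board sits under the loupe. I grip the knob and swing it in small steps, reading the angle from the measured TCP.

```bash
cat >> h.py <<'E'
def lev():
    s=env.sense(); p=ws(s["ee_pos"])-[.05,-.085]; q=.5-np.arctan2(p[0],-p[1])
    t=-(down(YAW+.5-q)[:,1])   # tangent, growing q
    return q,np.hypot(*p),-s["wrist_force"]@t,s   # push on the knob
E
python3 - <<'E'
from h import *
env.movel(knob(0),RK); print(np.round(lev()[:3],3)); show()
effector.grasp(15); print(np.round(lev()[:3],3)); show()
for qc in np.arange(.03,.46,.03):
    env.movel(knob(qc),RK,rate=.04); q,r,f,s=lev(); print("%.2f q %.3f r %.4f push %.1f"%(qc,q,r,f))
show()
E
```

```text
[-0.001  0.081  0.037]
t 15.1 tcp [ 0.576  -0.314   0.0439] F [-0.1  0.2  1.3] w 0.0920 g 0.0
[ 0.015  0.08  -4.187]
t 16.2 tcp [ 0.5743 -0.3138  0.0429] F [-4.6 -0.8  1. ] w 0.0153 g 15.0
0.03 q 0.017 r 0.0797 push 1.0
0.06 q 0.019 r 0.0796 push 6.3
0.09 q 0.033 r 0.0797 push 8.9
0.12 q 0.067 r 0.0799 push 8.4
0.15 q 0.104 r 0.0802 push 6.8
0.18 q 0.141 r 0.0805 push 6.1
0.21 q 0.180 r 0.0808 push 5.3
0.24 q 0.213 r 0.0811 push 4.5
0.27 q 0.226 r 0.0812 push 8.1
0.30 q 0.247 r 0.0814 push 9.3
0.33 q 0.282 r 0.0817 push 8.3
0.36 q 0.319 r 0.0819 push 7.2
0.39 q 0.357 r 0.0820 push 6.7
0.42 q 0.394 r 0.0820 push 5.3
0.45 q 0.415 r 0.0819 push 6.3
t 20.0 tcp [ 0.5459 -0.329   0.0434] F [ 6.9 -2.1 -6.4] w 0.0157 g 15.0
```

The force jumps show the reading is about 0.018 rad above the true angle, so the third click should come at a reading of about 0.615.

Run:
```python
from h import *
qc=.45
while qc<.70:
    qc+=.02 if qc<.6 else .01
    env.movel(knob(qc),RK,rate=.04); q,r,f,s=lev(); print("%.2f q %.3f r %.4f push %.1f"%(qc,q,r,f))
    if q>.608: break
env.pause(.6); print(np.round(lev()[:3],3)); show()
for c in("top","scene"):
    p,d=viewer.read_camera(c); cv2.imwrite(f"pics/{c}3.png",p[150:330] [:,150:450,::-1] if c=="top" else p[150:350,200:500,::-1])
    for n in ("lever_knob","board_centre","loupe"):
        print(c,n,[(np.round(ws(r["at"]),4),np.round(r["at"][2],3),round(r["score"],2)) for r in tip_of(c,n)[:1]])
```

```text
0.47 q 0.422 r 0.0820 push 9.4
0.49 q 0.435 r 0.0821 push 11.0
0.51 q 0.456 r 0.0821 push 10.5
0.53 q 0.480 r 0.0821 push 8.9
0.55 q 0.504 r 0.0821 push 8.9
0.57 q 0.528 r 0.0821 push 8.4
0.59 q 0.551 r 0.0821 push 6.0
0.61 q 0.575 r 0.0820 push 6.1
0.62 q 0.585 r 0.0819 push 6.1
0.63 q 0.597 r 0.0818 push 5.3
0.64 q 0.605 r 0.0818 push 6.2
0.65 q 0.610 r 0.0818 push 7.8
[0.61  0.082 7.423]
t 23.6 tcp [ 0.5301 -0.3308  0.0437] F [ 7.5 -3.6 -5.5] w 0.0153 g 15.0
top lever_knob []
top board_centre []
top loupe []
scene lever_knob [(array([ 0.0395, -0.169 ]), np.float64(0.054), 0.89)]
scene board_centre [(array([ 0.099 , -0.3274]), np.float64(0.003), 0.72)]
scene loupe []
```

Three full clicks were felt, and the push is just rising again at the third notch. One wrist look will confirm the board before I hand in.

Run:
```python
from h import *
p,d=viewer.read_camera("wrist"); cv2.imwrite("pics/w4.png",p[:,:,::-1])
for n in ("board_centre","carrier_handle","loupe"):
    print(n,[(np.round(ws(r["at"]),4),np.round(r["at"][2],3),round(r["score"],2)) for r in tip_of("wrist",n)[:1]])
print(np.round(lev()[:3],3))
```

```text
board_centre []
carrier_handle []
loupe []
[0.609 0.082 6.809]
```

View pics/scene3.png

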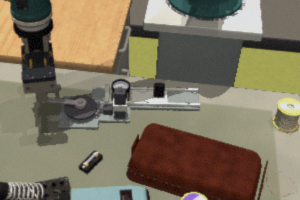

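View pics/w4.png

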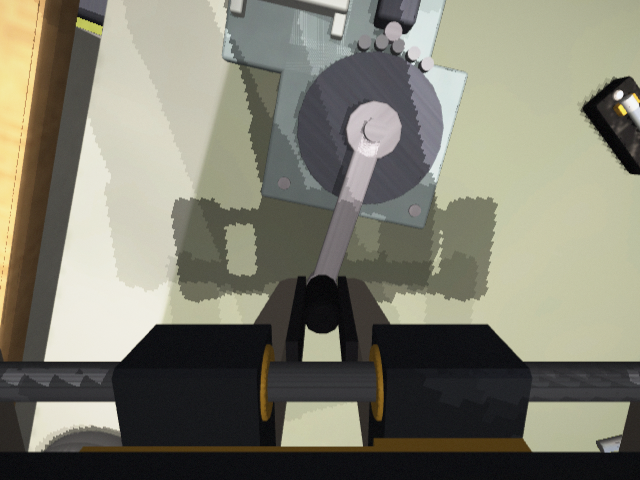

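The scene crop shows the handle at px (160,88), still home beside the loupe at (120,90). The wrist view shows the knob gripped at px (322,300).

Run:
```python
from h import *
print(np.round(lev()[:3],3)); print(workorder.finish_job())
```

```text
[0.609 0.082 6.809]
the job is handed in; nothing more can be done
None
```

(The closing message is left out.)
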